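Draw the fudge paddle out through the display case hatch

TASK

Slide the display case's panel fully open, then grip the wooden fudge paddle inside and draw it out slantwise, handle first, through the hatch, which is shorter than the paddle, without levering it hard against the clear covers beside the hatch. Finish while still holding the paddle still in the gripper, all of it at least 5 cm above the top of the case and touching nothing else, with the panel left open and the jars, bottle, mug, box and bowl around left where they are.

Things in the scene. Friction and masses are not known exactly. Their poses are not given: they have to be found in the camera images.
- case: Low clear countertop display case, dark wood base, brass edging, fixed. Origin: centre of its underside, on the counter; y along its length (480 mm), x across (190 mm), z up. Upper face of the inner floor 20 mm, top of the case 95 mm above the counter. Walls and fixed covers are 5 mm thick; covers close the top from y = 75 to 240 mm and from -240 to -75 mm. Chocolates lie under the -y cover.
- covers: The two fixed clear covers of the case, one at each side of the hatch, 5 mm thick (90 to 95 mm above the counter), with brass trim along the hatch. Part of the case, same origin and axes.
- hatch (a point): Centre of the hatch, the opening between the two fixed covers, level with the case's top (95 mm above the counter): 150 mm along the case's y, 180 mm wide inside. Axes as the case's. The sliding panel closes it.
- panel (a joint): Sliding clear panel (170 x 156 x 5 mm) that closes the hatch and runs on top of the case. Value in m: 0 closed, 0.15 fully open against its stop; it slides towards the case's -y end, over the fixed cover there. It starts between 0 and 0.05. It moves with about 2 N and stays where it is left.
- panel_knob (a point): Middle of the top face of the panel's round brass knob, 24 mm in diameter and 30 mm tall, its foot 100 mm and its top 130 mm above the counter. Axes as the case's. When the panel is closed the knob is at y = -50 mm in the case's frame, fully open at -200 mm.
- paddle: Wooden fudge paddle, 240 mm long, about 130 g, flat on the case's inner floor: handle under the hatch, blade under the +y cover. Origin: mid-length, on its flat underside; y from handle to blade, z up. Handle 20 mm wide, 26 mm tall, y = -120 to 10 mm, blue band near its end; red blade 46 mm wide, 8 mm thick, y = 10 to 120 mm. Centre of mass about 10 mm from the origin towards the handle.
- paddle_end (a point): Middle of the paddle's handle end face (paddle y = -120 mm, 13 mm above its underside).
- paddle_tip (a point): Middle of the edge of the paddle's blade (paddle y = +120 mm, 4 mm above its underside).
- red_jar: Closed jar with red sweets, 96 mm across, 150 mm tall, origin under its centre. Bystander beside the case, as are those that follow.
- green_jar: Closed jar with green sweets, 90 mm across, 140 mm tall, origin under its centre.
- syrup: Amber syrup bottle, 66 mm across, 200 mm tall, origin under its centre.
- coffee_cup: White mug, 76 mm across, 60 mm tall, origin under its centre.
- gift_box: White gift box with red ribbon, 90 x 120 x 36 mm, origin under its centre.
- candy_bowl: Blue bowl, 120 mm across, 50 mm tall, origin under its centre.

How it is judged (in metres and radians):
On the way, in this order (a step that is already met when the one before it is completed fails the run):
1. the panel is slid fully open (to within 12 mm of its stop) (value of joint panel above 0.138 m), for 0.1 s.
2. the paddle, held by the fingers, leans out through the hatch: handle end above the top of the case, blade edge still inside (height (world z) of paddle_end above 0.105 m and height (world z) of paddle_tip below 0.09 m and contact force between the fingers and paddle above 0.5 N), for 0.1 s.
At the end, for the whole second after the job is handed in: The paddle is gripped by the fingers and at rest (under 40 mm/s), both its ends more than 135 mm above the counter (40 mm above the case's top), touching neither the case nor any bystander; the panel is still open to within 15 mm of its stop (height (world z) of each of paddle_end, paddle_tip above 0.135 m and contact force between the fingers and paddle above 1 N and linear speed of paddle below 0.04 m/s and value of joint panel above 0.135 m and contact force between paddle and case below 0.1 N and contact force between paddle and red_jar below 0.1 N and contact force between paddle and green_jar below 0.1 N and contact force between paddle and syrup below 0.1 N and contact force between paddle and coffee_cup below 0.1 N and contact force between paddle and gift_box below 0.1 N and contact force between paddle and candy_bowl below 0.1 N); the arm keeps its last pose, push and grip.
It fails at once if a bystander is moved by more than 25 mm (distance of any of red_jar, green_jar, syrup, coffee_cup, gift_box, candy_bowl from where it was at the start of the episode above 0.025 m).
It fails at once if the paddle is levered or pressed against the fixed covers with more than 30 N (contact force between paddle and covers above 30 N).
It also fails if it takes over 54 s, if anything falls off the work surface, if the arm or the gripper's body presses on something with over 40 N, if the wrist force passes 120 N, or if a joint passes its speed limit or range.

ROBOT

A 6-joint arm with a two-finger parallel gripper is mounted at the origin on the work surface. World frame = base frame: x ahead of the robot, y to its left, z up, the work surface at z = 0. Lengths are in mm, angles in rad, forces in N, time in s.
With the tool pointing down it reaches from about 350 to 775 mm from the base axis. Payload 7.3 kg.
Tool frame: the origin (TCP) lies at the very end of the fingers, on their centre line; the grasp point (between the pads) lies 19 mm behind it; z points along the fingers, y is the line along which they close (so a half turn about z gives the same grasp; the last joint's range is limited). The gripper opens to 92 mm and grips with 3 to 60 N. Pads are 19 mm wide; open, the fingers measure 130 mm over their backs; the gripper's body (75 mm by 190 mm) begins 47 mm behind the grasp point.
Start: joints at [-1.248, 0.342, 1.524, -0, 1.275, -0.146], TCP at [237.228, -468.367, 226.741] pointing down, gripper open.
Joint ranges: [-2.53, 2.53], [-0.77, 2.02], [0.04, 2.7], [-1, 4.14], [0.28, 2.66], [-3.11, 3.11]. Speed limits (rad/s): [2.57, 2.57, 3.14, 3.14, 3.14, 3.14].

INTERFACE

Orientations are given as [roll, pitch, yaw] about the fixed x, y, z axes, in that order (R = Rz(yaw) Ry(pitch) Rx(roll)).
In Python, from plant import get_obs, capture, close_job gives the robot as it stands. The module is installed in compiled form; this text tells all that it offers.
- The arm moves only by the shell command python3 -m handwheel 'ROWS'. ROWS is JSON, a list of rows, each a list of 3 entries, a list of its own where there are three numbers: the turn, a rotation vector about the tool's x, y, z in degrees, then the shift along the tool's x, y, z in m, then the opening, from 0 (shut) to 1 (fully open). A call has 1 to 12 rows; each row is the pose to reach, as a shift and turn from the pose commanded when the call began, along the tool's axes at that moment; what a row does not reach only later rows make up. A row lasts 1/10 s, in which the tool goes at most 50 mm and 8.59 degrees, less where a joint would pass 70% of its speed; a pose out of reach is approached as far as the arm can. A call with a gripper value outside its range is refused whole. The fingers move at their own pace and stop on an object; the grip force is fixed at half the most. Time passes only in rows, so rows that repeat a pose let the fingers close. It gives the time, the measured TCP pose, the force, the opening and the grip force at its end, in the units of the state.
- get_obs(): the state, without advancing time (a new reading comes with each control period).
- capture(name): name is "scene" or "top" or "wrist"; returns a dict with "image" (384x512x3 uint8, red, green, blue), "depth" (384x512 float32, mm along the optical axis (not along the pixel's ray), 0 where there is no reading), "fx", "fy", "cx", "cy" (pixels), "camera_from_world" (4x4, takes a point from world to camera coordinates). Camera axes: x right, y down, z forward; pixel columns grow to the right and rows downward; lengths in mm; the calibration is good to about 2 mm. A picture is of the moment at which its call begins.
- close_job(): hands the job in; it is judged then, once.
The state is a dict: "time": time; "joint_positions": joint angles; "dq": joint speeds; "tau": joint torques, N m; "tool_pos": TCP position; "tcp_rot": TCP orientation; "contact_force": force on the tool from outside, world axes, zero at the start; "moment": the same for the moment, N m; "grip_width": finger opening in mm; "finger_force": force on a finger pad.
Only numpy, scipy, OpenCV 4.12 (cv2) and the standard library are available. Lean on these libraries where they do the work, as an engineer would, in place of code of your own. Each camera call takes 0.05 s, during which the arm holds its last target. There are 200 camera calls.

## Working session

There is one attempt and no reset: what is moved stays moved. The work goes in short steps, Python scripts to look and compute and a shell command to move; the robot and the scene stay as the last step left them, time stands still between calls to the robot, and variables do not carry over. Pictures are saved under pics/ and viewed, at most 10 in all, crops included, and the job is handed in when it is done.

```bash
mkdir -p pics
python3 - <<'E'
from plant import get_obs,capture
import cv2,numpy as np
print(get_obs())
for n in("top","scene"):
    c=capture(n); cv2.imwrite(f"pics/{n}0.png",c["image"][...,::-1]); np.savez(f"{n}0.npz",**c)
    print(n,c["fx"],c["fy"],c["cx"],c["cy"],np.round(c["camera_from_world"],3).tolist())
E
```

```text
{'time': 0.0, 'joint_positions': array([-1.24803450e+00,  3.42739642e-01,  1.52504799e+00,  7.30203328e-06,
        1.27537672e+00, -1.46020356e-01]), 'dq': array([ 0.00341888,  0.00031869, -0.00210301,  0.0006853 , -0.00060846,
       -0.00096436]), 'tau': array([ 1.82439664e-03, -4.31234944e+01, -2.44215310e+01,  7.18552410e-02,
        5.58847818e-02, -1.23824066e-04]), 'tool_pos': array([ 237.07443758, -467.95870043,  226.02536714]), 'tcp_rot': array([-3.14003869e+00, -2.35593696e-04,  4.68779868e-01]), 'contact_force': array([-0.71220591,  0.03126838, -0.00335653]), 'moment': array([-0.02595501, -0.02224212,  0.05167005]), 'finger_force': 0.0, 'grip_width': 91.77433579428569}
top 466.2343060913942 466.2343060913942 261.8198261229196 196.09427137118263 [[-0.018, -1.0, 0.015, -4.079], [-0.984, 0.015, -0.178, 651.761], [0.177, -0.018, -0.984, 1177.922], [0.0, 0.0, 0.0, 1.0]]
scene 382.7018353735896 382.7018353735896 242.2215028363623 184.13370109910025 [[0.495, 0.868, -0.016, -301.819], [0.703, -0.411, -0.58, -374.342], [-0.51, 0.277, -0.814, 1428.926], [0.0, 0.0, 0.0, 1.0]]
```

View pics/top0.png

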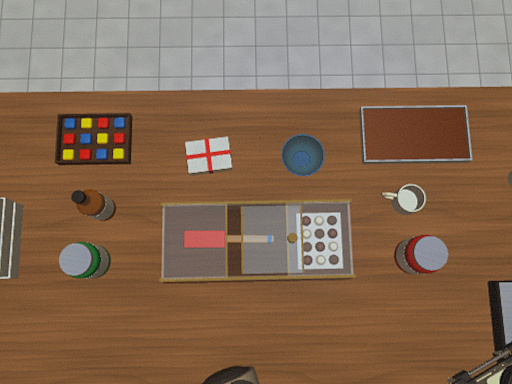

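View pics/scene0.png

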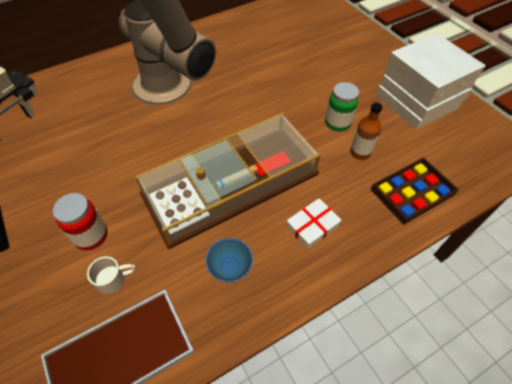

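The top view shows the case at px (163–352, 204–277), the knob at (292,238), the red blade at (184–225, 239) and the blue-banded handle end near (271,239). Image right is −y.

```bash
cat > h.py <<'E'
import numpy as np,cv2
def ray(c,u,v,z):
    T=c["camera_from_world"];R,t=T[:3,:3],T[:3,3]
    o=-R.T@t; d=R.T@np.array([(u-c["cx"])/c["fx"],(v-c["cy"])/c["fy"],1.])
    return o+d*(z-o[2])/d[2]
def proj(c,p):
    q=c["camera_from_world"]@np.append(p,1); return q[0]/q[2]*c["fx"]+c["cx"],q[1]/q[2]*c["fy"]+c["cy"]
E
python3 - <<'E'
from h import *
c=dict(np.load("top0.npz")); im=c["image"]; hsv=cv2.cvtColor(im,cv2.COLOR_RGB2HSV)
H,S,V=[hsv[...,i].astype(int) for i in range(3)]
def blob(m,x0,x1,y0,y1):
    k=np.zeros_like(m,bool);k[y0:y1,x0:x1]=1; m=(m&k).astype(np.uint8)
    n,l,s,ce=cv2.connectedComponentsWithStats(m); i=1+np.argmax(s[1:,4]); pts=np.argwhere(l==i)[:,::-1].astype(np.float32)
    return s[i],ce[i],cv2.minAreaRect(pts)
red=blob(((H<8)|(H>172))&(S>120)&(V>90),165,240,210,270)
blue=blob((H>95)&(H<125)&(S>60),240,290,215,265)
knob=blob((H>10)&(H<25)&(S>130),284,300,228,250)
for n,b,z in(("red",red,28),("blue",blue,46),("knob",knob,125)):
    print(n,b, ray(c,*b[1],z).round(1))
    print(cv2.boxPoints(b[2]).round(1).tolist(),[ray(c,*q,z).round(0)[:2].tolist() for q in cv2.boxPoints(b[2])])
crop=im[190:290,150:365]; cv2.imwrite("pics/crop1.png",cv2.resize(crop[...,::-1],None,fx=3.7,fy=3.7,interpolation=cv2.INTER_CUBIC))
E
```

```text
red (array([184, 231,  41,  17, 684], dtype=int32), array([203.88011696, 238.87134503]), ((204.0, 239.0), (16.0, 40.0), 90.0)) [543.4 141.3  28. ]
[[184.0, 231.0], [224.0, 231.0], [224.0, 247.0], [184.0, 247.0]] [[565.0, 195.0], [564.0, 88.0], [521.0, 88.0], [523.0, 194.0]]
blue (array([268, 235,   3,   8,  24], dtype=int32), array([269. , 238.5]), ((269.0, 238.5), (7.0, 2.0), 90.0)) [540.  -31.9  46. ]
[[268.0, 235.0], [270.0, 235.0], [270.0, 242.0], [268.0, 242.0]] [[549.0, -29.0], [549.0, -35.0], [531.0, -34.0], [531.0, -29.0]]
knob (array([288, 233,   9,   9,  60], dtype=int32), array([292.06666667, 237.45      ]), ((292.0, 237.5), (7.77817440032959, 7.77817440032959), 45.0)) [534.7 -86.4 125. ]
[[286.5, 237.5], [292.0, 232.0], [297.5, 237.5], [292.0, 243.0]] [[535.0, -73.0], [548.0, -87.0], [534.0, -100.0], [521.0, -86.0]]
```

View pics/crop1.png

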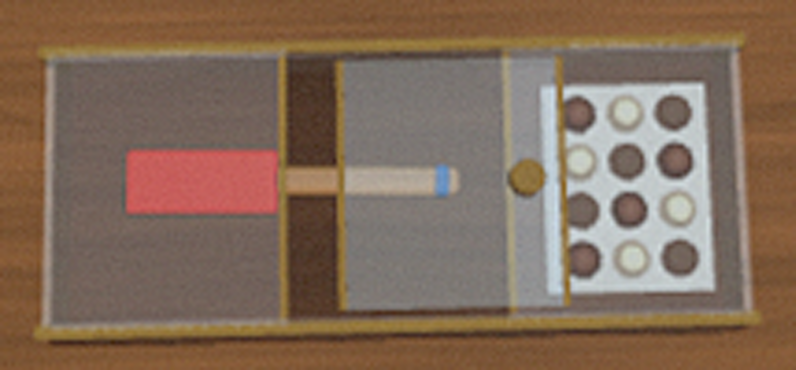

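The crop shows the covers' trims at crop x≈283 and 508, the panel at 340–565, and the paddle lying along the case with its handle end at (459,181). The knob is at (527,177).

Run:
```python
from h import *
c=dict(np.load("top0.npz"))
def P(n,x,y,z): print(n,ray(c,x/3.7+150,y/3.7+190,z).round(1))
for n,x,y in(("TL",40,51),("TR",742,41),("BL",38,333),("BR",757,319),("h+t",282,50),("h+b",284,322),("h-t",505,50),("h-b",512,318)):P(n,x,y,95)
for n,x,y in(("p+t",338,62),("p+b",343,310),("p-t",559,57),("p-b",568,303)):P(n,x,y,100)
P("knobtop",527,176,130)
P("end",459,181,46);P("tip",126,182,28);P("band",441,181,46);P("shoulder",278,182,28)
o=dict(np.load("scene0.npz"))
im=o["image"]; 
hsv=cv2.cvtColor(im,cv2.COLOR_RGB2HSV);m=((hsv[...,0]<8)|(hsv[...,0]>172))&(hsv[...,1]>120)&(hsv[...,2]>90)
k=m[140:185,240:300];v,u=np.nonzero(k);print("scene red",ray(o,u.mean()+240,v.mean()+140,28).round(1))
```

```text
TL [628.9 244.4  95. ]
TR [ 628.5 -242.3   95. ]
BL [437.1 241.8  95. ]
BR [ 437.9 -242.6   95. ]
h+t [627.1  77.4  95. ]
h+b [441.5  76.8  95. ]
h-t [624.7 -77.1  95. ]
h-b [441.4 -76.8  95. ]
p+t [617.3  38.6 100. ]
p+b [448.7  36.9 100. ]
p-t [ 618.4 -113.9  100. ]
p-b [ 450.7 -114.5  100. ]
knobtop [534.  -86.9 130. ]
end [538.7 -45.2  46. ]
tip [543.5 194.1  28. ]
band [538.9 -32.4  46. ]
shoulder [541.6  84.7  28. ]
scene red [546.7 142.8  28. ]
```

```bash
cat >> h.py <<'E'
from scipy.spatial.transform import Rotation as Ro
def go(p,rpy_deg):
    "tool-axis turn (deg) and shift (m) from now to the pose"
    from plant import get_obs
    o=get_obs(); R=Ro.from_euler("xyz",o["tcp_rot"]); W=Ro.from_euler("xyz",rpy_deg,degrees=True)
    print("turn",(R.inv()*W).as_rotvec(degrees=True).round(2),"shift",(R.inv().apply(np.array(p)-o["tool_pos"])/1000).round(4),"t",o["time"],o["contact_force"].round(1),o["joint_positions"].round(2),o["tool_pos"].round(1),np.degrees(o["tcp_rot"]).round(1))
E
python3 -c "
from h import *
go([534,-40,226],[180,0,90])"
```

```text
turn [-7.000e-02 -5.000e-02 -6.314e+01] shift [ 0.4583 -0.2477  0.0005] t 0.1 [-0.2  0.6 -0. ] [-1.25  0.34  1.52 -0.    1.28 -0.15] [ 237.1 -468.   226.1] [-179.9   -0.    26.9]
```

```bash
python3 -m handwheel '[[[0,0,-63.1],[0.458,-0.248,0],0],[[0,0,-63.1],[0.458,-0.248,0],0],[[0,0,-63.1],[0.458,-0.248,0],0],[[0,0,-63.1],[0.458,-0.248,0],0],[[0,0,-63.1],[0.458,-0.248,0],0],[[0,0,-63.1],[0.458,-0.248,0],0],[[0,0,-63.1],[0.458,-0.248,0],0],[[0,0,-63.1],[0.458,-0.248,0],0],[[0,0,-63.1],[0.458,-0.248,0],0],[[0,0,-63.1],[0.458,-0.248,0],0],[[0,0,-63.1],[0.458,-0.248,0],0],[[0,0,-63.1],[0.458,-0.248,0],0]]'
python3 -c "
from h import *
go([534,-45,112],[180,0,90])"
```

```text
time: 1.3
tool_pos: [534.6, -37.5, 226.0]
tcp_rot: [-3.141, -0.001, 1.574]
contact_force: [0.1, -0.6, 0.3]
grip_width: 2.0
finger_force: 0.0
turn [-0.04 -0.04  0.19] shift [-0.0075 -0.0006  0.114 ] t 1.3 [ 0.1 -0.6  0.3] [-0.21  0.36  1.49  0.    1.28 -0.22] [534.6 -37.5 226. ] [-180.    -0.    90.2]
```

```bash
python3 -m handwheel '[[[0,0,0],[0,0,0.05],0],[[0,0,0],[0,0,0.1],0],[[0,0,0],[0,0,0.114],0],[[0,0,0],[0,0,0.114],0],[[0,0,0],[-0.02,0,0.114],0],[[0,0,0],[-0.035,0,0.114],0],[[0,0,0],[-0.05,0,0.114],0],[[0,0,0],[-0.065,0,0.114],0],[[0,0,0],[-0.08,0,0.114],0],[[0,0,0],[-0.095,0,0.114],0],[[0,0,0],[-0.11,0,0.114],0],[[0,0,0],[-0.11,0,0.114],0]]'
```

```text
time: 2.5
tool_pos: [533.6, -152.6, 112.7]
tcp_rot: [3.142, 0.001, 1.568]
contact_force: [0.3, -0.6, -0.1]
grip_width: 0.6
finger_force: 0.0
```

Run:
```python
from h import *
from plant import capture
c=capture("top"); cv2.imwrite("pics/top1.png",cv2.resize(c["image"][190:290,150:365,::-1],None,fx=3.7,fy=3.7,interpolation=cv2.INTER_CUBIC))
```

```text
(no output)
```

View pics/top1.png

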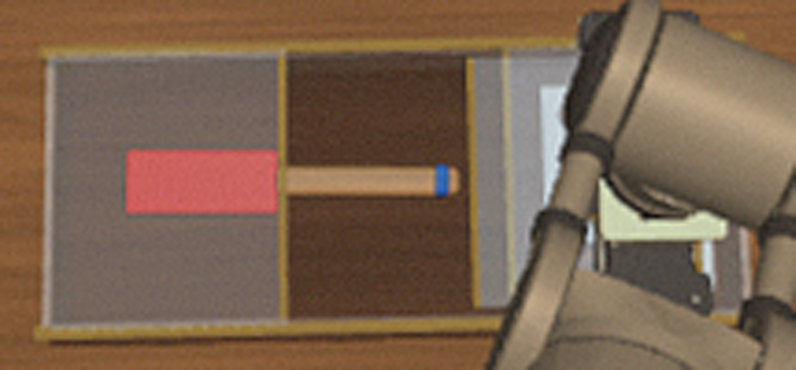

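The panel's +y edge is now at crop x≈470, so y≈−51 mm, and it has about 24 mm left to go.

```bash
python3 -m handwheel '[[[0,0,0],[-0.008,0,0],0],[[0,0,0],[-0.016,0,0],0],[[0,0,0],[-0.021,0,0],0],[[0,0,0],[-0.024,0,0],0],[[0,0,0],[-0.024,0,0],0]]'
python3 - <<'E'
from h import *
from plant import capture
c=capture("top"); I=cv2.resize(c["image"][190:290,150:365,::-1],None,fx=3.7,fy=3.7,interpolation=cv2.INTER_CUBIC)
s=cv2.cvtColor(c["image"],cv2.COLOR_RGB2HSV)[215:230,262:300].mean(0).round(0);print(s[:,1:].tolist())
print(proj(c,[620,-75,100]))
E
```

```text
time: 3.05
tool_pos: [533.8, -174.7, 112.7]
tcp_rot: [3.141, 0.0, 1.57]
contact_force: [0.2, -0.1, -0.1]
grip_width: 0.1
finger_force: 0.0
[[131.0, 81.0], [120.0, 81.0], [125.0, 81.0], [122.0, 80.0], [126.0, 82.0], [120.0, 81.0], [126.0, 81.0], [126.0, 81.0], [126.0, 81.0], [124.0, 82.0], [122.0, 81.0], [123.0, 82.0], [122.0, 81.0], [127.0, 81.0], [120.0, 80.0], [118.0, 81.0], [121.0, 82.0], [122.0, 80.0], [116.0, 82.0], [123.0, 80.0], [117.0, 80.0], [114.0, 74.0], [136.0, 114.0], [156.0, 145.0], [92.0, 163.0], [57.0, 169.0], [13.0, 155.0], [7.0, 150.0], [4.0, 150.0], [4.0, 149.0], [4.0, 149.0], [4.0, 150.0], [5.0, 148.0], [8.0, 146.0], [14.0, 184.0], [21.0, 212.0], [20.0, 215.0], [20.0, 214.0]]
(np.float64(285.8475056050038), np.float64(205.02637062740683))
```

```bash
python3 -m handwheel '[[[0,0,0],[-0.002,0,0],0],[[0,0,0],[-0.004,0,0],0],[[0,0,0],[-0.005,0,0],0],[[0,0,0],[-0.005,0,0],0]]'
```

```text
time: 3.5
tool_pos: [533.9, -176.9, 112.8]
tcp_rot: [3.141, -0.004, 1.57]
contact_force: [0.9, 9.7, 2.1]
grip_width: 0.2
finger_force: 4.9
```

```bash
python3 -m handwheel '[[[0,0,0],[0.02,0,0],0],[[0,0,0],[0.02,0,-0.05],0.3],[[0,0,0],[0.05,0,-0.1],0.5],[[0,0,0],[0.1,0,-0.1],0.6],[[0,0,0],[0.15,0,-0.1],0.6],[[0,0,0],[0.2,0,-0.1],0.6],[[0,0,0],[0.227,0.007,-0.1],0.6],[[0,-8,1],[0.227,0.007,-0.1],0.6],[[0,-16,1],[0.227,0.007,-0.1],0.6],[[0,-24,1],[0.227,0.007,-0.1],0.6],[[0,-32,1],[0.227,0.007,-0.1],0.6],[[0,-32,1],[0.227,0.007,-0.1],0.6]]'
python3 - <<'E'
from h import *
from plant import capture
c=capture("top");im=c["image"];np.savez("top2.npz",**c)
go([540.5,45,60],[180,0,89])
cv2.imwrite("pics/top2.png",np.hstack([cv2.resize(im[180:290,150:365,::-1],None,fx=2.5,fy=2.5)]))
w=capture("wrist");cv2.imwrite("pics/w2.png",w["image"][...,::-1])
E
```

```text
time: 4.7
tool_pos: [540.3, 50.4, 210.8]
tcp_rot: [3.14, 0.561, 1.558]
contact_force: [-0.5, 0.8, -0.5]
grip_width: 55.2
finger_force: 0.0
turn [ 0.19 31.95  0.18] shift [ 0.0763 -0.0004  0.1309] t 4.75 [-0.6 -0.5 -0.8] [ 0.25  0.5   1.45 -0.55  1.38  0.42] [540.6  49.5 211.5] [179.8  31.9  89.1]
```

View pics/top2.png

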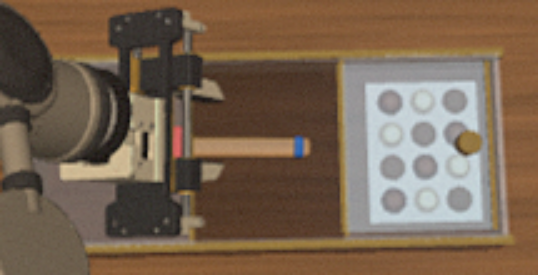

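The tilt works in air: the fingers straddle the handle, the handle end is at about (308,147) in this view, and the panel edge is back at the −y trim. Next I bring the tool upright and descend.

```bash
python3 -m handwheel '[[[0,8,0],[0,0,0],0.6],[[0,16,0],[0,0,0],0.6],[[0,24,0],[0,0,0],0.6],[[0,32,0],[0,0,0],0.6],[[0,32,0],[0.026,0,0.05],0.6],[[0,32,0],[0.05,0,0.09],0.6],[[0,32,0],[0.066,0,0.115],0.6],[[0,32,0],[0.076,0,0.131],0.6],[[0,32,0],[0.081,0,0.139],0.6],[[0,32,0],[0.083,0,0.143],0.6],[[0,32,0],[0.083,0,0.143],0.6]]'
python3 -c "
from h import *
go([540.5,45,38],[180,0,89])"
```

```text
time: 5.9
tool_pos: [542.3, 41.7, 48.3]
tcp_rot: [3.135, -0.0, 1.552]
contact_force: [0.6, -0.3, 0.2]
grip_width: 55.2
finger_force: 0.0
turn [ 0.38 -0.01 -0.05] shift [ 0.0033 -0.0019  0.0103] t 5.9 [ 0.6 -0.3  0.2] [-0.06  0.58  1.69  0.    0.86 -0.05] [542.3  41.7  48.3] [179.6  -0.   88.9]
```

```bash
python3 -m handwheel '[[[0,0,0],[0,-0.001,0.006],0.6],[[0,0,0],[0,-0.001,0.011],0.6],[[0,0,0],[0,-0.001,0.012],0.6],[[0,0,0],[0,-0.001,0.012],0.6]]'
```

```text
time: 6.3
tool_pos: [540.5, 42.5, 35.4]
tcp_rot: [3.137, 0.0, 1.554]
contact_force: [-0.5, 0.4, 0.6]
grip_width: 55.1
finger_force: 0.0
```

```bash
python3 -m handwheel '[[[0,0,0],[0,0,0.002],0.6],[[0,0,0],[0,0,0.003],0.6],[[0,0,0],[0,0,0.003],0],[[0,0,0],[0,0,0.003],0],[[0,0,0],[0,0,0.003],0],[[0,0,0],[0,0,0.003],0],[[0,0,0],[0,0,0.003],0],[[0,0,0],[0,0,0.003],0]]'
```

```text
time: 7.1
tool_pos: [540.7, 42.4, 32.5]
tcp_rot: [3.136, 0.0, 1.553]
contact_force: [0.1, -0.4, -0.3]
grip_width: 19.6
finger_force: 30.0
```

```bash
python3 -m handwheel '[[[0,0,0],[0,0,-0.005],0],[[0,0,0],[-0.008,0,-0.005],0],[[0,0,0],[-0.016,0,-0.005],0],[[0,-4,0],[-0.016,0,-0.016],0],[[0,-8,0],[-0.016,0,-0.026],0],[[0,-12,0],[-0.0165,0,-0.036],0],[[0,-16,0],[-0.017,0,-0.046],0],[[0,-16,0],[-0.017,0,-0.046],0]]'
python3 - <<'E'
from h import *
from plant import capture
a=capture("top")["image"];b=capture("scene")["image"]
cv2.imwrite("pics/m3.png",np.vstack([cv2.resize(a[190:290,150:365,::-1],(645,300)),cv2.resize(b[110:240,120:340,::-1],(508,300)) if 0 else cv2.copyMakeBorder(cv2.resize(b[110:240,120:340,::-1],(508,300)),0,0,0,137,0)]))
E
```

```text
time: 7.9
tool_pos: [540.6, 26.2, 79.1]
tcp_rot: [3.135, 0.28, 1.554]
contact_force: [-0.4, 0.4, -1.7]
grip_width: 19.4
finger_force: 30.0
```

View pics/m3.png

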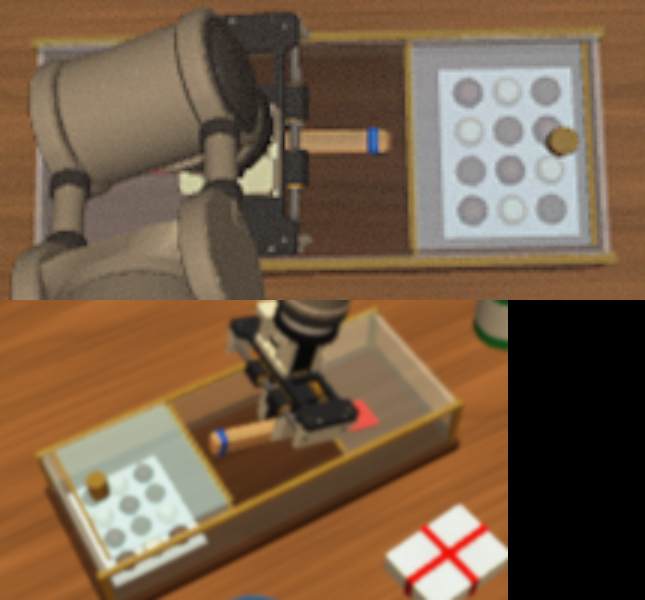

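No contact (force is just the paddle's weight): the handle end rises in the hatch and the blade is still under the +y cover. Continuing.

```bash
python3 -m handwheel '[[[0,-4,0],[-0.004,0,-0.009],0],[[0,-8,0],[-0.007,0,-0.019],0],[[0,-11,0],[-0.009,0,-0.025],0],[[0,-14,0],[-0.01,0,-0.031],0],[[0,-14,0],[-0.01,0,-0.031],0],[[0,-14,0],[-0.01,0,-0.031],0]]'
python3 - <<'E'
from h import *
go([540,-66,165],[180,30,89])
E
```

```text
time: 8.6
tool_pos: [539.5, 23.9, 110.2]
tcp_rot: [3.138, 0.522, 1.551]
contact_force: [0.1, -0.2, -2.0]
grip_width: 20.0
finger_force: 30.0
turn [ 0.15 -0.12 -0.11] shift [-0.1053  0.0022 -0.0027] t 8.6 [ 0.1 -0.2 -2. ] [ 0.19  0.59  1.59 -0.57  1.14  0.5 ] [539.5  23.9 110.2] [179.8  29.9  88.9]
```

```bash
python3 -m handwheel '[[[0,0,0],[-0.015,0,0],0],[[0,0,0],[-0.035,0,0],0],[[0,0,0],[-0.055,0,0],0],[[0,0,0],[-0.075,0,0],0],[[0,0,0],[-0.095,0,0],0],[[0,0,0],[-0.11,0,0],0],[[0,0,0],[-0.12,0,-0.017],0],[[0,0,0],[-0.13,0,-0.034],0],[[0,0,0],[-0.14,0,-0.051],0],[[0,0,0],[-0.15,0,-0.068],0],[[0,0,0],[-0.16,0,-0.086],0],[[0,0,0],[-0.16,0,-0.086],0]]'
python3 - <<'E'
from h import *
from plant import capture,get_obs
print(get_obs()["contact_force"])
a=capture("top")["image"];b=capture("scene")["image"]
cv2.imwrite("pics/m4.png",np.vstack([cv2.resize(a[190:290,150:365,::-1],(645,300)),cv2.copyMakeBorder(cv2.resize(b[90:240,120:340,::-1],(440,300)),0,0,0,205,0)]))
E
```

```text
time: 9.8
tool_pos: [538.4, -72.1, 268.4]
tcp_rot: [3.13, 0.523, 1.547]
contact_force: [0.7, 0.2, -1.8]
grip_width: 19.7
finger_force: 30.0
[ 0.68614222  0.17426746 -1.76512764]
```

View pics/m4.png

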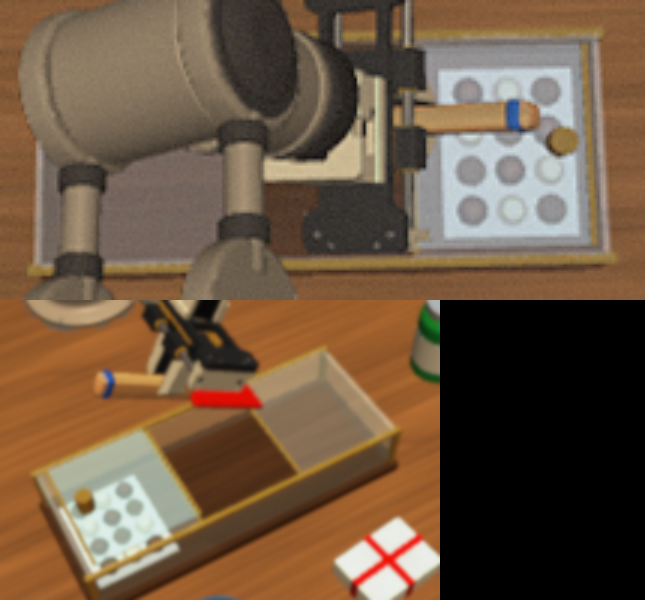

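The paddle is out and clear of the case: blade tip at crop (262,407), panel open. I'll let it settle, check the tip height by ray and hand in.

```bash
python3 -m handwheel '[[[0,0,0],[0,0,0],0],[[0,0,0],[0,0,0],0],[[0,0,0],[0,0,0],0],[[0,0,0],[0,0,0],0],[[0,0,0],[0,0,0],0]]'
python3 - <<'E'
from h import *
from plant import capture,get_obs,close_job
c=capture("scene"); m=cv2.inRange(cv2.cvtColor(c["image"],cv2.COLOR_RGB2HSV),(0,150,120),(7,255,255))[130:160,190:270]
v,u=np.nonzero(m);T=c["camera_from_world"]
D=c["depth"][v+130,u+190];ok=D>0;K=np.c_[(u+190-c["cx"])/c["fx"]*D,(v+130-c["cy"])/c["fy"]*D,D][ok]
W=(K-T[:3,3])@T[:3,:3]; print("red z range",np.percentile(W[:,2],[2,50,98]).round(),"y",np.percentile(W[:,1],[2,98]).round())
print("pred tip px",proj(c,[542,53,183]),"max u",u.max()+190)
if np.percentile(W[:,2],2)>160: print(close_job())
E
```

```text
time: 10.4
tool_pos: [537.5, -71.1, 265.2]
tcp_rot: [3.137, 0.524, 1.551]
contact_force: [-0.1, 0.4, -2.6]
grip_width: 20.0
finger_force: 30.0
red z range [184. 215. 331.] y [-52.  58.]
pred tip px (np.float64(245.94282305368492), np.float64(138.48539482642818)) max u 251
the job is handed in; nothing more can be done
None
```

The panel was slid to its stop and the paddle drawn out through the hatch with no contact force seen on the covers. I handed the job in with the paddle held still, its blade tip about 180 mm above the counter (about 85 mm above the case's top); no verdict came back.

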